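# Stack the mixing cups on the shaker and hold the dial on its third position

### The arm

A 6-joint arm with a two-finger parallel gripper is mounted at the origin on the work surface. World frame = base frame: x ahead of the robot, y to its left, z up, the work surface at z = 0. Lengths are in mm, angles in degrees, forces in N, time in s.
With the tool pointing down it reaches from about 350 to 850 mm from the base axis. Payload 8.1 kg.
Tool frame: the origin (TCP) lies at the very end of the fingers, on their centre line; the grasp point (between the pads) lies 19 mm behind it; z points along the fingers, y is the line along which they close (so a half turn about z gives the same grasp; the last joint's range is limited). The gripper opens to 85 mm and grips with 20 to 120 N. Pads are 22 mm wide; open, the fingers measure 114 mm over their backs; the gripper's body (76 mm by 85 mm) begins 54 mm behind the grasp point. The pads swing forward as they close: fully open they stand 13 mm farther back than shut.
Start: joints at [-74.164, 7.471, 85.268, -0, 87.261, -4.893], TCP at [212.395, -561.154, 231.292] pointing down, gripper open.
Joint ranges: [-169.43, 169.43], [-51.17, 129.36], [1.28, 143.12], [-76.62, 256.62], [0, 156.53], [-152.29, 152.29]. Speed limits (degrees/s): [136.94, 136.94, 159.86, 180, 180, 180].

### API

Orientations are given as [roll, pitch, yaw] about the fixed x, y, z axes, in that order (R = Rz(yaw) Ry(pitch) Rx(roll)).
In Python, from bench import r gives the robot as it stands.
- The arm moves only by the shell command python3 -m jog 'ROWS' [FORCE]. ROWS is JSON, a list of rows, each a list of 7 numbers: the turn, a rotation vector about the tool's x, y, z in degrees, then the shift along the tool's x, y, z in mm, then the closure, from -1 (fully open) to 1 (shut), so that 0 is half open. A call has 1 to 5 rows; each row shifts and turns the commanded pose from where the row before left it, along the tool's axes as they then stand; what a row does not reach is not made up. A row lasts 1/10 s, in which the tool goes at most 50 mm and 8.59 degrees, less where a joint would pass 70% of its speed; a pose out of reach is approached as far as the arm can. A call is refused whole if a number of a shift passes 50 or a number of a turn 8.59, either way. A call with a gripper value outside its range is refused whole. The fingers move at their own pace and stop on an object; FORCE is the grip in N (left out, the last holds). Time passes only in rows, so rows that do not move let the fingers close. It gives the time, the measured TCP pose, the force, the opening and the grip force at its end, in the units of the state.
- r.sense(): the state, without advancing time (a new reading comes with each control period).
- r.snapshot(name): name is "side" or "top"; returns a dict with "pixels" (480x640x3 uint8, red, green, blue), "fx", "fy", "cx", "cy" (pixels), "world_to_cam" (4x4, takes a point from world to camera coordinates). Camera axes: x right, y up, looking along -z (the intrinsics and any distortion apply to the point x, -y, -z); pixel columns grow to the right and rows downward; lengths in mm; the calibration is good to about 2 mm. A picture is of the moment at which its call begins. There is no depth.
- r.hand_in(): hands the job in; it is judged then, once.
The state is a dict: "time": time; "joint_pos": joint angles; "qd": joint speeds; "joint_efforts": joint torques, N m; "tool_pos": TCP position; "tcp_rot": TCP orientation; "ft_force": force on the tool from outside, world axes, zero at the start; "wrist_torque": the same for the moment, N m; "finger_gap": finger opening in mm; "grip_force": force on a finger pad.
Only numpy, scipy, OpenCV 4.12 (cv2) and the standard library are available. Lean on these libraries where they do the work, as an engineer would, in place of code of your own. Each camera call takes 0.05 s, during which the arm holds its last target. There are 200 camera calls.

### The job

Nest the two loose orange mixing cups, mouth down, one after the other over the cup that stands on the shaker's round plate, so that all three sit fully home and upright in one stack, in either order, and let go of them. Then turn the shaker's dial clockwise past its first two clicks to the third, by its stop, so that the stack is shaken tight; the dial springs back from there, so finish while still holding it at the third position. Leave everything else where it stands.

Things in the scene. Friction and masses are not known exactly. Their poses are not given: they have to be found in the camera images.
- cup_base: the cup already on the shaker plate: identical orange plastic cup, mouth down, 62 mm tall, about 50 g; origin at the centre of its mouth plane (underside), z up. Outside 64 mm wide at the mouth, 45 mm at the shoulder 40 mm up; above it a solid round foot 36 mm wide (grip here). Cavity 38 mm deep: a cup seated over another stands 24 mm higher, about 2 mm play. 
- cup_a: loose cup: identical orange plastic cup, mouth down, 62 mm tall, about 50 g; origin at the centre of its mouth plane (underside), z up. Outside 64 mm wide at the mouth, 45 mm at the shoulder 40 mm up; above it a solid round foot 36 mm wide (grip here). Cavity 38 mm deep: a cup seated over another stands 24 mm higher, about 2 mm play. Stands on the table.
- cup_b: loose cup: identical orange plastic cup, mouth down, 62 mm tall, about 50 g; origin at the centre of its mouth plane (underside), z up. Outside 64 mm wide at the mouth, 45 mm at the shoulder 40 mm up; above it a solid round foot 36 mm wide (grip here). Cavity 38 mm deep: a cup seated over another stands 24 mm higher, about 2 mm play. Stands on the table.
- shaker: grey fixed vibration shaker, 130 x 260 x 55 mm; origin at the centre of its underside, z up, +y towards the end with the plate, -y towards the end with the dial, -x its front
- plate (a point): centre of the upper face of the shaker's fixed aluminium plate (90 mm across, 63 mm above the table, with a rim 4 mm high and 82 mm inner diameter), where the lowest cup stands
- dial_grip (a point): point on the dial's upright axis, 80 mm above the table, half way up its white grip bar; turns with it: x along the bar, y across it, z up. Bar 54 mm long, 13 mm thick, centred on the axis, from 68 to 93 mm above the table; red line on top at its pointer (-x) end. Below it a grey disc 52 mm wide. 150 mm from the plate's centre.
- dial (a joint): dial angle, rad: 0 at rest (pointer to the shaker's front), growing clockwise seen from above. Clicks (bumps of 0.025 N m) at 0.42, 0.84 and 1.26, the third (red mark), close to the hard stop at 1.32; 1.15 and more counts as third. A return spring of 0.09 N m per rad drives it back to 0 from anywhere when let go.
- king: walnut chess king, 81 mm tall, 38 mm across its foot; origin at the centre of its underside. A bystander.
- jar: small blue paint jar with a black cap, 42 mm across, 55 mm tall; origin at the centre of its underside. A bystander.
- wall: grey resin ruined-wall section on a base 60 x 160 mm, up to 91 mm tall; origin at the centre of its underside. A bystander.
- hill: green plastic hill piece, 100 mm across, 38 mm tall; origin at the centre of its underside. A bystander.
- acrylic_box: clear acrylic box with lid, 106 x 146 x 72 mm; origin at the centre of its underside. A bystander.
Things that resemble listed ones, but are neither listed nor needed, are in the scene too. What is shaped like the cup_a but pink or purple is not meant.

How it is judged (in metres and radians):
On the way, in this order (a step that is already met when the one before it is completed fails the run):
1. one loose cup is seated over the cup on the plate and let go (horizontal distance between cup_base and plate below 0.014 m and angle between cup_base's own z axis and vertical below 0.1 rad and z of cup_base in the frame of plate between -0.004 and 0.004 m and ((z of cup_a in the frame of cup_base between 0.021 and 0.027 m and horizontal distance between cup_a and cup_base below 0.006 m and angle between cup_a's own z axis and vertical below 0.1 rad and contact force between the fingers and cup_a below 0.1 N) or (z of cup_b in the frame of cup_base between 0.021 and 0.027 m and horizontal distance between cup_b and cup_base below 0.006 m and angle between cup_b's own z axis and vertical below 0.1 rad and contact force between the fingers and cup_b below 0.1 N))), for 0.2 s.
2. the other cup is seated over that one and let go (horizontal distance between cup_base and plate below 0.014 m and angle between cup_base's own z axis and vertical below 0.1 rad and z of cup_base in the frame of plate between -0.004 and 0.004 m and ((z of cup_a in the frame of cup_base between 0.021 and 0.027 m and horizontal distance between cup_a and cup_base below 0.006 m and angle between each of cup_a, cup_b's own z axis and vertical below 0.1 rad and contact force between the fingers and cup_a below 0.1 N and z of cup_b in the frame of cup_a between 0.021 and 0.027 m and horizontal distance between cup_b and cup_a below 0.006 m and contact force between the fingers and cup_b below 0.1 N) or (z of cup_b in the frame of cup_base between 0.021 and 0.027 m and horizontal distance between cup_b and cup_base below 0.006 m and angle between each of cup_b, cup_a's own z axis and vertical below 0.1 rad and contact force between the fingers and cup_b below 0.1 N and z of cup_a in the frame of cup_b between 0.021 and 0.027 m and horizontal distance between cup_a and cup_b below 0.006 m and contact force between the fingers and cup_a below 0.1 N))), for 0.2 s.
3. the dial is held at its third position with the stack standing (all of step 2 and value of joint dial above 1.15 rad and contact force between the fingers and shaker above 0.3 N), for 1 s.
At the end, for the whole second after the job is handed in: The three cups are nested upright on the plate (each 21-27 mm above the one below, centres within 6 mm, tilt under 0.1 rad, lowest within 14 mm of the plate centre), at rest and not touched by the fingers, which still hold the dial at its third position (above 1.15 rad, over 0.3 N) (all of step 3 and linear speed of each of cup_a, cup_b, cup_base below 0.03 m/s); the arm keeps its last pose, push and grip.
It fails at once if the chess king is knocked over or shifted by more than 25 mm (distance of king from where it was at the start of the episode above 0.025 m or angle between king's own z axis and vertical above 0.4 rad).
It fails at once if the blue jar is knocked over or shifted by more than 25 mm (distance of jar from where it was at the start of the episode above 0.025 m or angle between jar's own z axis and vertical above 0.4 rad).
It fails at once if the ruined wall is knocked over or shifted by more than 25 mm (distance of wall from where it was at the start of the episode above 0.025 m or angle between wall's own z axis and vertical above 0.4 rad).
It fails at once if the hill piece is knocked over or shifted by more than 25 mm (distance of hill from where it was at the start of the episode above 0.025 m or angle between hill's own z axis and vertical above 0.4 rad).
It fails at once if the acrylic box is knocked over or shifted by more than 25 mm (distance of acrylic_box from where it was at the start of the episode above 0.025 m or angle between acrylic_box's own z axis and vertical above 0.4 rad).
It also fails if it takes over 69 s, if anything falls off the work surface, if the arm or the gripper's body presses on something with over 40 N, if the wrist force passes 120 N, or if a joint passes its speed limit or range.

## Working session

There is one attempt and no reset: what is moved stays moved. The work goes in short steps, Python scripts to look and compute and a shell command to move; the robot and the scene stay as the last step left them, time stands still between calls to the robot, and variables do not carry over. Pictures are saved under pics/ and viewed, at most 10 in all, crops included, and the job is handed in when it is done.

```bash
mkdir -p pics; cat > h.py <<'E'
import numpy as np, cv2
from bench import r
def snap(n,f=None):
    s=r.snapshot(n); 
    if f: cv2.imwrite('pics/'+f,cv2.cvtColor(s['pixels'],cv2.COLOR_RGB2BGR))
    return s
def ray(s,u,v):
    M=np.array(s['world_to_cam']); R=M[:3,:3]; c=-R.T@M[:3,3]
    d=R.T@np.array([(u-s['cx'])/s['fx'],-(v-s['cy'])/s['fy'],-1]); return c,d
def plane(s,u,v,z):
    c,d=ray(s,u,v); return c+d*(z-c[2])/d[2]
def proj(s,p):
    M=np.array(s['world_to_cam']); q=M[:3,:3]@np.array(p)+M[:3,3]
    return s['cx']+s['fx']*q[0]/-q[2], s['cy']-s['fy']*q[1]/-q[2]
E
python3 - <<'E'
from h import *
for n in('top','side'):
    s=snap(n,n+'0.png'); print(n,[k for k in s if k!='pixels'],s['fx'],s['cx'],s['cy'],ray(s,320,240)[0].round(),ray(s,320,240)[1].round(2))
print(r.sense())
E
```

```text
top ['fx', 'fy', 'cx', 'cy', 'world_to_cam'] 501.84168592717526 311.7902463148066 234.2607675715703 [4.550e+02 1.000e+00 1.164e+03] [ 0.08 -0.01 -1.  ]
side ['fx', 'fy', 'cx', 'cy', 'world_to_cam'] 451.75215494612644 319.18302664116976 241.37487938407386 [ 377. -692.  514.] [ 0.21  0.82 -0.53]
{'time': 0.1, 'joint_pos': array([-7.41632551e+01,  7.51041377e+00,  8.53228794e+01,  7.56880406e-05,
        8.72619764e+01, -4.89135109e+00]), 'qd': array([ 0.01363947, -0.10733537, -0.16791481, -0.01305543, -0.03872443,
        0.11376652]), 'joint_efforts': array([ 1.83583914e-03, -5.70950282e+01, -5.01942015e+01, -1.17331078e-04,
        8.23459384e-03,  5.34735818e-05]), 'tool_pos': array([ 212.26292208, -560.67108781,  230.35469946]), 'tcp_rot': array([-1.79905084e+02, -8.19862327e-03,  2.07280855e+01]), 'ft_force': array([0.91327288, 0.12214403, 0.02350653]), 'wrist_torque': array([ 0.03531945, -0.02285378, -0.06246363]), 'grip_force': 0.0, 'finger_gap': 85.64230169147785}
```

View pics/top0.png

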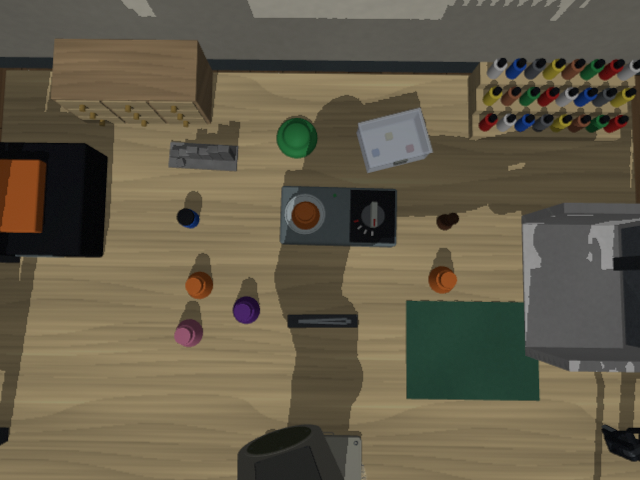

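View pics/side0.png

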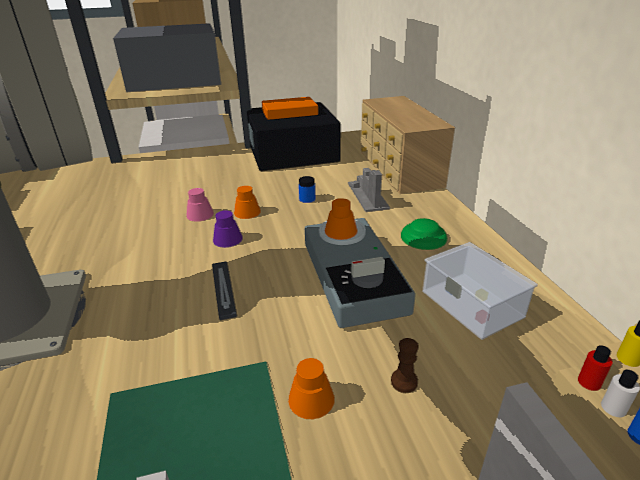

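Candidates (top view px): orange cups at (199,285) and (442,280) are the loose ones, (306,214) is the base cup on the plate. The lookalikes are pink (188,333), purple (246,310) and the orange block in the toaster (20,195). I choose the two orange cups and check them in a close crop.

```bash
python3 - <<'E'
from h import *
t=snap('top');s=snap('side')
def crop(s,u,v,w=32): 
    return cv2.resize(s['pixels'][v-w:v+w,u-w:u+w],(264,264),interpolation=cv2.INTER_NEAREST)
a=np.hstack([crop(t,199,285),crop(t,442,280),crop(t,306,214)])
b=np.hstack([crop(s,246,202),crop(s,311,388,36),crop(s,341,218)])
cv2.imwrite('pics/c1.png',np.vstack([a,b])[:,:,::-1])
for n,S in(('top',t),('side',s)):
    h=cv2.cvtColor(S['pixels'],cv2.COLOR_RGB2HSV)
    m=cv2.inRange(h,(5,170,60),(16,255,255))
    k,l,st,c=cv2.connectedComponentsWithStats(m)
    for i in range(1,k):
        if st[i,4]>100: print(n,st[i],c[i].round(1))
E
```

```text
top [   0  160   46   73 3164] [ 21.3 195.5]
top [292 202  27  27 570] [305.3 214.9]
top [429 266  28  27 566] [441.9 279.3]
top [186 272  27  27 557] [199.  284.8]
side [ 262   97   56   23 1004] [289.1 107.7]
side [234 186  27  33 655] [245.8 203.4]
side [325 199  32  41 970] [340.4 220.4]
side [ 288  358   46   61 2076] [310.5 390.5]
```

View pics/c1.png

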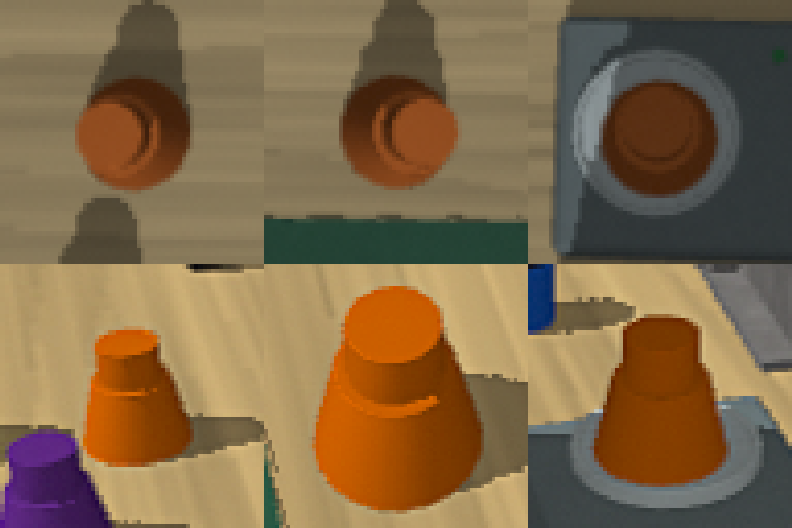

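The crop shows plain orange cups: A's top face is at top (193.5,285), B's at (449,279.5), and the base cup's at (305,211). Next I measure these against the side view, along with the dial bar.

```bash
cat >> h.py <<'E'
def tri(a,pa,b,pb):
    ca,da=ray(a,*pa);cb,db=ray(b,*pb)
    k=np.linalg.lstsq(np.c_[da,-db],cb-ca,rcond=None)[0]
    p,q=ca+k[0]*da,cb+k[1]*db
    return ((p+q)/2).round(1),round(float(np.linalg.norm(p-q)),1)
E
python3 - <<'E'
from h import *
t=snap('top');s=snap('side')
D=dict(A=((193.3,284.6),(244.7,188.5),62),B=((448.7,279.2),(309.6,368),62),base=((304.7,210.8),(340.9,202.2),125))
for n,(a,b,z) in D.items():
    print(n,'tri',tri(t,a,s,b),'top',plane(t,*a,z).round(1),'side',plane(s,*b,z).round(1))
print('mouth A',plane(t,199,285,0).round(1),'B',plane(t,442.3,279.2,0).round(1), 'base',plane(t,305.3,214.9,63).round(1))
# dial bar & shaker box
h=cv2.cvtColor(t['pixels'],cv2.COLOR_RGB2HSV)
m=np.zeros(h.shape[:2],np.uint8); m[195:235,355:395]=cv2.inRange(h,(0,0,105),(180,70,255))[195:235,355:395]
k,l,st,c=cv2.connectedComponentsWithStats(m)
for i in range(1,k):
    if st[i,4]>15:
        print(st[i],c[i],plane(t,*c[i],93).round(1), cv2.minAreaRect(np.argwhere(l==i)[:,::-1].astype(np.float32)))
w=24;cr=lambda S,u,v:cv2.resize(S['pixels'][v-w:v+w,u-w:u+w],(384,384),interpolation=cv2.INTER_NEAREST)
cv2.imwrite('pics/dial.png',np.hstack([cr(t,374,216),cr(s,366,276)])[:,:,::-1])
E
```

```text
A tri (array([440.4, 264.2,  62. ]), 0.7) top [440.  264.2  62. ] side [440.8 264.2  62. ]
B tri (array([ 458.5, -294.1,   61.5]), 1.0) top [ 458.1 -293.9   62. ] side [ 458.9 -294.6   62. ]
base tri (array([597. ,  21.4, 124.5]), 0.4) top [596.7  21.4 125. ] side [596.9  20.6 125. ]
mouth A [438.5 265.8   0. ] B [ 458.1 -295.7    0. ] base [596.1  21.2  63. ]
```

View pics/dial.png

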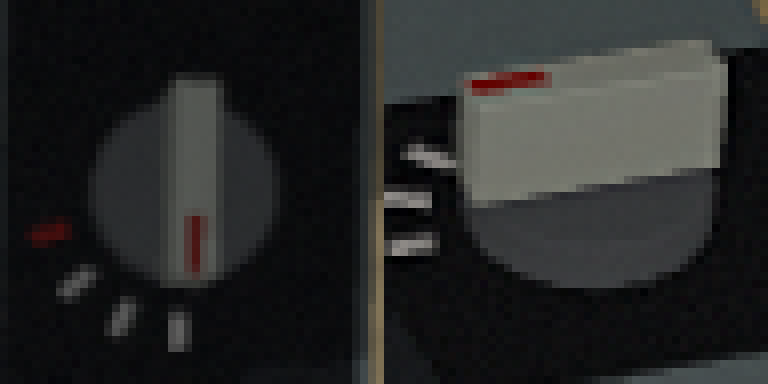

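Dial crop: the bar lies along world x with the red pointer end to the front, and its top centre is about top px (374.4,214). The click marks run clockwise towards the plate side. Going to cup B first.

```bash
python3 -m jog '[[0,0,7,0,0,0,-1],[0,0,7,0,0,0,-1],[0,0,6.8,0,0,0,-1],[0,0,0,35,-38,0,-1],[0,0,0,35,-38,0,-1]]' 30
python3 -m jog '[[0,0,0,35,-38,0,-1],[0,0,0,35,-38,0,-1],[0,0,0,35,-38,0,-1],[0,0,0,35,-38,0,-1],[0,0,0,36,-38,0,-1]]'
python3 -m jog '[[0,0,0,0,0,30,-1],[0,0,0,0,0,30,-1],[0,0,0,0,0,30,-1],[0,0,0,0,0,0,-1],[0,0,0,0,0,0,-1]]'
python3 - <<'E'
from h import *
t=snap('top'); print(plane(t,374.4,214,93).round(1)); print(r.sense()['joint_pos'])
E
```

```text
time: 0.8
tool_pos: [280.0, -487.4, 230.9]
tcp_rot: [-180.0, 0.0, -0.3]
ft_force: [0.9, -0.1, 0.8]
finger_gap: 85.4
grip_force: 0.0
time: 1.3
tool_pos: [451.4, -302.8, 231.5]
tcp_rot: [180.0, -0.0, -0.1]
ft_force: [1.3, -0.6, 0.5]
finger_gap: 85.5
grip_force: 0.0
time: 1.8
tool_pos: [450.1, -304.3, 141.4]
tcp_rot: [-180.0, 0.1, -0.1]
ft_force: [0.6, 0.2, 0.2]
finger_gap: 85.4
grip_force: 0.0
[ 595.8 -127.9   93. ]
[-3.94805115e+01  2.21110693e+00  1.00222838e+02  3.35404948e-04
  7.74849133e+01  5.06027369e+01]
```

```bash
python3 -m jog '[[0,0,0,8,-10,0,-1],[0,0,0,0,0,35,-1],[0,0,0,0,0,35,-1],[0,0,0,0,0,31,-1],[0,0,0,0,0,0,-1]]'
python3 - <<'E'
from h import *
snap('side','b_pre.png'); s=r.snapshot('side'); c=s['pixels'][250:450,210:410]
cv2.imwrite('pics/b_pre.png',cv2.resize(c,(600,600))[:,:,::-1])
print(r.sense()['tool_pos'])
E
```

```text
time: 2.35
tool_pos: [456.6, -292.3, 37.2]
tcp_rot: [-179.8, 0.3, -0.1]
ft_force: [-0.8, 0.8, 1.0]
finger_gap: 85.7
grip_force: 0.0
[ 459.15246217 -294.52776577   41.65083795]
```

View pics/b_pre.png

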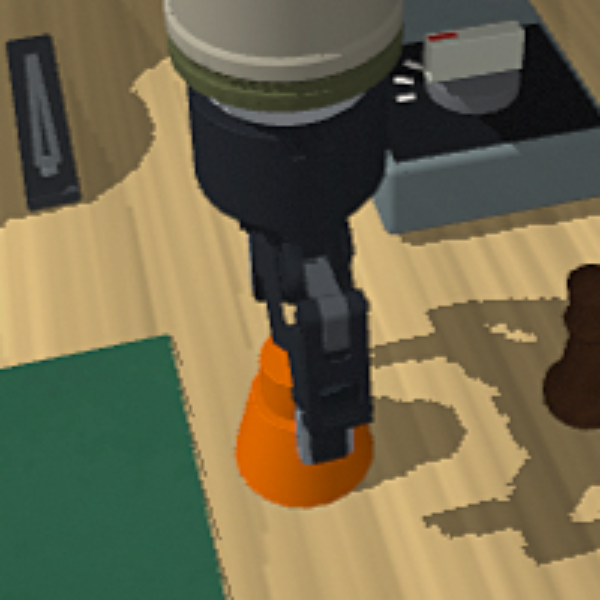

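The fingers straddle B's foot at (285,380) in the crop and are well placed. Closing.

```bash
python3 -m jog '[[0,0,0,0,0,0,1],[0,0,0,0,0,0,1],[0,0,0,0,0,0,1],[0,0,0,0,0,0,1],[0,0,0,0,0,0,1]]' 30
python3 -m jog '[[0,0,0,0,0,0,1],[0,0,0,0,0,0,1],[0,0,0,0,0,-10,1],[0,0,0,0,0,-10,1],[0,0,0,0,0,0,1]]'
```

```text
time: 2.95
tool_pos: [459.2, -295.1, 41.8]
tcp_rot: [179.9, -0.1, -0.1]
ft_force: [-1.3, 1.4, 6.2]
finger_gap: 35.1
grip_force: 29.4
time: 3.45
tool_pos: [459.6, -295.5, 62.7]
tcp_rot: [179.9, -0.2, -0.1]
ft_force: [0.9, 0.5, -0.0]
finger_gap: 35.0
grip_force: 30.0
```

```bash
python3 -m jog '[[0,0,0,0,0,-40,1],[0,0,0,0,0,-40,1],[0,0,0,0,0,-40,1],[0,0,0,0,0,-23,1],[0,0,0,0,0,0,1]]'
python3 -m jog '[[0,0,0,14,-32,0,1],[0,0,0,14,-32,0,1],[0,0,0,14,-32,0,1],[0,0,0,14,-32,0,1],[0,0,0,14,-32,0,1]]'
python3 -m jog '[[0,0,0,14,-32,0,1],[0,0,0,14,-32,0,1],[0,0,0,14,-32,0,1],[0,0,0,14,-32,0,1],[0,0,0,11,-29,0,1]]'
python3 -m jog '[[0,0,0,0,0,0,1],[0,0,0,0,0,0,1],[0,0,0,0,0,0,1]]'
python3 - <<'E'
from h import *
s=snap('side');print(r.sense()['tool_pos'],r.sense()['finger_gap'])
cv2.imwrite('pics/b_hov.png',cv2.resize(s['pixels'][110:270,250:450],(750,600))[:,:,::-1])
E
```

```text
time: 3.95
tool_pos: [460.5, -296.2, 208.6]
tcp_rot: [179.7, -0.4, -0.1]
ft_force: [0.3, -0.2, -0.8]
finger_gap: 35.2
grip_force: 30.2
time: 4.45
tool_pos: [528.3, -133.1, 202.0]
tcp_rot: [-180.0, 0.1, -0.1]
ft_force: [0.5, -0.6, -0.3]
finger_gap: 34.5
grip_force: 30.2
time: 4.95
tool_pos: [595.6, 24.0, 201.8]
tcp_rot: [-180.0, 0.1, -0.1]
ft_force: [-0.1, 0.2, 0.4]
finger_gap: 35.1
grip_force: 30.2
time: 5.25
tool_pos: [595.1, 21.6, 202.4]
tcp_rot: [180.0, 0.1, -0.1]
ft_force: [-0.3, -0.7, -0.6]
finger_gap: 35.3
grip_force: 30.3
[595.27363907  21.32266591 202.75951411] 34.64166311978652
```

View pics/b_hov.png

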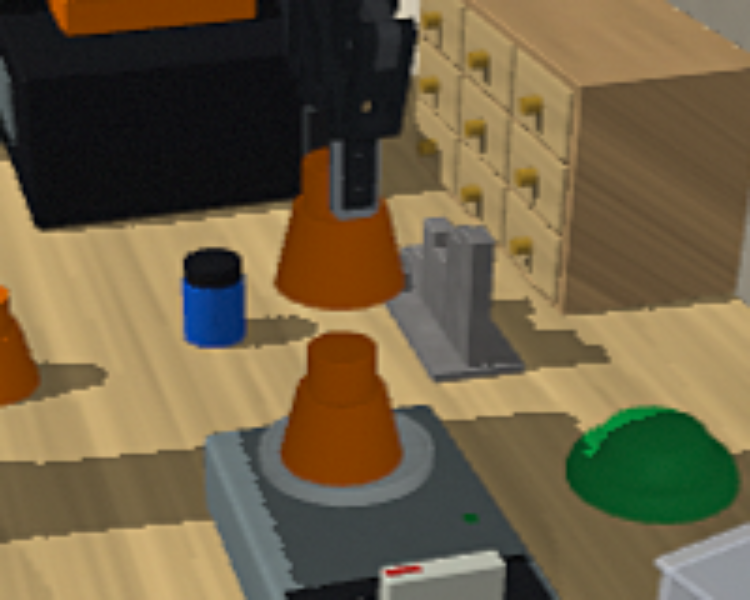

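```bash
python3 - <<'E'
from h import *
s=snap('side');h=cv2.cvtColor(s['pixels'],cv2.COLOR_RGB2HSV);m=cv2.inRange(h,(5,170,50),(16,255,255))
def ext(v,hi): 
    c=np.nonzero(m[v,310:370])[0]+310; return v,c.min(),c.max(),(c.min()+c.max())/2
for v in list(range(179,190,2))+list(range(202,240,3)): print(ext(v,0))
for z in (160.5,63,125): print(z,proj(s,(596.8,21.2,z)), proj(s,(601.8,21.2,z)))
E
```

```text
(179, np.int64(325), np.int64(356), np.float64(340.5))
(181, np.int64(324), np.int64(356), np.float64(340.0))
(183, np.int64(324), np.int64(357), np.float64(340.5))
(185, np.int64(323), np.int64(357), np.float64(340.0))
(187, np.int64(325), np.int64(356), np.float64(340.5))
(189, np.int64(327), np.int64(353), np.float64(340.0))
(202, np.int64(332), np.int64(349), np.float64(340.5))
(205, np.int64(332), np.int64(349), np.float64(340.5))
(208, np.int64(332), np.int64(349), np.float64(340.5))
(211, np.int64(330), np.int64(351), np.float64(340.5))
(214, np.int64(329), np.int64(352), np.float64(340.5))
(217, np.int64(328), np.int64(353), np.float64(340.5))
(220, np.int64(327), np.int64(354), np.float64(340.5))
(223, np.int64(327), np.int64(354), np.float64(340.5))
(226, np.int64(326), np.int64(355), np.float64(340.5))
(229, np.int64(325), np.int64(356), np.float64(340.5))
(232, np.int64(325), np.int64(356), np.float64(340.5))
(235, np.int64(327), np.int64(354), np.float64(340.5))
(238, np.int64(333), np.int64(347), np.float64(340.0))
160.5 (np.float64(340.88772694494384), np.float64(184.61550807278132)) (np.float64(343.52698329701184), np.float64(184.27015867676567))
63 (np.float64(340.5161254152482), np.float64(230.68245648094435)) (np.float64(342.9973007553483), np.float64(230.30403824613194))
125 (np.float64(340.74704668578), np.float64(202.05545307584708)) (np.float64(343.3264663160414), np.float64(201.69677523961397))
```

```bash
python3 -m jog '[[0,0,0,1.5,0,0,1],[0,0,0,0,0,15,1],[0,0,0,0,0,15,1],[0,0,0,0,0,10,1],[0,0,0,0,0,0,1]]'
python3 -m jog '[[0,0,0,0,0,8,1],[0,0,0,0,0,8,1],[0,0,0,0,0,6,1],[0,0,0,0,0,4,1],[0,0,0,0,0,0,1]]'
python3 -m jog '[[0,0,0,0,0,3,1],[0,0,0,0,0,2,1],[0,0,0,0,0,0,1]]'
```

```text
time: 5.85
tool_pos: [595.3, 22.4, 159.8]
tcp_rot: [-180.0, 0.3, -0.1]
ft_force: [0.0, -0.3, 0.1]
finger_gap: 34.8
grip_force: 30.3
time: 6.35
tool_pos: [596.8, 22.4, 136.4]
tcp_rot: [-180.0, 0.1, -0.1]
ft_force: [0.6, -0.5, -0.3]
finger_gap: 34.8
grip_force: 30.3
time: 6.65
tool_pos: [597.2, 22.3, 132.1]
tcp_rot: [-180.0, 0.0, -0.1]
ft_force: [0.2, 0.0, -0.5]
finger_gap: 34.9
grip_force: 30.3
```

```bash
python3 -m jog '[[0,0,0,0,0,1.5,1],[0,0,0,0,0,1,1],[0,0,0,0,0,0,1],[0,0,0,0,0,0,1]]'
```

```text
time: 7.05
tool_pos: [597.2, 22.3, 129.8]
tcp_rot: [180.0, 0.0, -0.1]
ft_force: [0.4, 0.1, -0.4]
finger_gap: 34.8
grip_force: 30.3
```

```bash
python3 -m jog '[[0,0,0,0,0,1,1],[0,0,0,0,0,0,1],[0,0,0,0,0,0,0.2],[0,0,0,0,0,0,-0.2],[0,0,0,0,0,0,-0.6]]'
python3 -m jog '[[0,0,0,0,0,0,-1],[0,0,0,0,0,0,-1],[0,0,0,0,0,0,-1],[0,0,0,0,0,-20,-1],[0,0,0,0,0,-30,-1]]'
python3 -m jog '[[0,0,0,0,0,-30,-1],[0,0,0,0,0,0,-1],[0,0,0,0,0,0,-1]]'
python3 - <<'E'
from h import *
s=snap('side');h=cv2.cvtColor(s['pixels'],cv2.COLOR_RGB2HSV);m=cv2.inRange(h,(5,170,50),(16,255,255))
k,l,st,c=cv2.connectedComponentsWithStats(m)
print(st[st[:,4]>100])
for v in range(184,242,3): 
    c=np.nonzero(m[v,310:370])[0]+310; print(v,c.min() if len(c) else 0,c.max() if len(c) else 0)
print([proj(s,(596.8,21.2,z)) for z in(149,125,87,63)])
E
```

```text
time: 7.55
tool_pos: [597.2, 22.3, 128.8]
tcp_rot: [-180.0, 0.0, -0.1]
ft_force: [0.3, 0.4, -0.3]
finger_gap: 62.8
grip_force: 0.0
time: 8.05
tool_pos: [595.5, 22.4, 176.7]
tcp_rot: [-180.0, 0.3, -0.1]
ft_force: [0.3, 0.3, 0.4]
finger_gap: 85.7
grip_force: 0.0
time: 8.35
tool_pos: [597.9, 22.3, 209.8]
tcp_rot: [180.0, -0.1, -0.1]
ft_force: [-0.7, 0.2, -1.1]
finger_gap: 85.3
grip_force: 0.0
[[     0      0    640    480 303909]
 [   262     97     56     23   1009]
 [   234    186     27     33    655]
 [   325    187     33     53   1349]]
184 0 0
187 336 345
190 332 350
193 332 350
196 332 350
199 331 351
202 329 353
205 329 353
208 328 354
211 327 355
214 326 355
217 325 356
220 325 357
223 327 355
226 326 355
229 325 356
232 325 356
235 327 354
238 333 347
241 0 0
[(np.float64(340.84144214929967), np.float64(190.35337275479012)), (np.float64(340.74704668578), np.float64(202.05545307584708)), (np.float64(340.60338794151494), np.float64(219.864636923565)), (np.float64(340.5161254152482), np.float64(230.68245648094435))]
```

The first cup is seated: its top moved from row 199 to 187, matching the 24 mm prediction. Now cup A.

```bash
python3 -m jog '[[0,0,0,-26,-40,0,-1],[0,0,0,-26,-40,0,-1],[0,0,0,-26,-40,0,-1],[0,0,0,-26,-40,0,-1],[0,0,0,-26,-40,0,-1]]'
python3 -m jog '[[0,0,0,-27,-42,0,-1],[0,0,0,0,0,40,-1],[0,0,0,0,0,40,-1],[0,0,0,0,0,0,-1],[0,0,0,0,0,0,-1]]'
```

```text
time: 8.9
tool_pos: [465.3, 223.4, 206.9]
tcp_rot: [179.9, 0.2, -0.1]
ft_force: [0.8, 0.3, -0.4]
finger_gap: 85.3
grip_force: 0.0
time: 9.4
tool_pos: [439.2, 263.8, 127.6]
tcp_rot: [179.9, 0.2, -0.1]
ft_force: [0.0, 0.4, 0.8]
finger_gap: 85.2
grip_force: 0.0
```

```bash
python3 -m jog '[[0,0,0,1,-0.5,35,-1],[0,0,0,0,0,35,-1],[0,0,0,0,0,16,-1],[0,0,0,0,0,0,-1],[0,0,0,0,0,0,-1]]'
python3 -m jog '[[0,0,0,0,0,0,1],[0,0,0,0,0,0,1],[0,0,0,0,0,0,1],[0,0,0,0,0,0,1],[0,0,0,0,0,0,1]]' 30
python3 -m jog '[[0,0,0,0,0,0,1],[0,0,0,0,0,0,1],[0,0,0,0,0,-10,1],[0,0,0,0,0,-10,1],[0,0,0,0,0,0,1]]'
```

```text
time: 9.9
tool_pos: [443.1, 265.4, 44.9]
tcp_rot: [-179.9, -0.1, -0.1]
ft_force: [-0.5, 0.7, -0.2]
finger_gap: 85.2
grip_force: 0.0
time: 10.4
tool_pos: [442.2, 265.4, 43.9]
tcp_rot: [-180.0, -0.1, -0.1]
ft_force: [-0.0, -0.9, 5.4]
finger_gap: 34.8
grip_force: 29.4
time: 10.9
tool_pos: [442.9, 265.7, 65.1]
tcp_rot: [-179.9, -0.2, -0.1]
ft_force: [0.7, -0.0, -0.2]
finger_gap: 34.9
grip_force: 30.2
```

```bash
python3 -m jog '[[0,0,0,0,0,-40,1],[0,0,0,0,0,-40,1],[0,0,0,0,0,-40,1],[0,0,0,0,0,-40,1],[0,0,0,0,0,0,1]]'
python3 -m jog '[[0,0,0,26,40,0,1],[0,0,0,26,40,0,1],[0,0,0,26,40,0,1],[0,0,0,26,40,0,1],[0,0,0,26,40,0,1]]'
python3 -m jog '[[0,0,0,27,43.5,0,1],[0,0,0,0,0,0,1],[0,0,0,0,0,0,1],[0,0,0,0,0,0,1]]'
cat > m.py <<'E'
from h import *
s=snap('side');h=cv2.cvtColor(s['pixels'],cv2.COLOR_RGB2HSV);m=cv2.inRange(h,(5,170,50),(16,255,255))
for v in range(150,242,3): 
    c=np.nonzero(m[v,310:375])[0]+310
    if len(c): print(v,c.min(),c.max(),(c.min()+c.max())/2)
p=r.sense()['tool_pos'];print(p, proj(s,(596.8,21.2,p[2]-44)),proj(s,(596.8,21.2,111)))
cv2.imwrite('pics/a_hov%d.png'%p[2],cv2.resize(s['pixels'][90:250,240:440],(750,600))[:,:,::-1])
E
python3 m.py
```

```text
time: 11.4
tool_pos: [444.7, 266.6, 230.3]
tcp_rot: [-179.7, -0.6, -0.1]
ft_force: [0.6, -0.4, 0.1]
finger_gap: 34.6
grip_force: 30.3
time: 11.9
tool_pos: [571.8, 63.1, 222.2]
tcp_rot: [-180.0, 0.0, -0.1]
ft_force: [0.6, 0.1, -0.1]
finger_gap: 35.0
grip_force: 30.3
time: 12.3
tool_pos: [597.1, 23.1, 222.2]
tcp_rot: [-180.0, 0.1, -0.1]
ft_force: [-0.2, -0.9, -0.9]
finger_gap: 34.7
grip_force: 30.3
150 330 338 334.0
153 328 338 333.0
156 327 353 340.0
159 326 353 339.5
162 325 353 339.0
165 325 354 339.5
168 324 355 339.5
171 323 356 339.5
174 323 356 339.5
177 323 356 339.5
180 326 353 339.5
189 333 349 341.0
192 332 350 341.0
195 332 350 341.0
198 331 350 340.5
201 330 352 341.0
204 329 353 341.0
207 328 354 341.0
210 327 354 340.5
213 326 355 340.5
216 326 356 341.0
219 325 357 341.0
222 326 356 341.0
225 326 355 340.5
228 325 355 340.0
231 325 356 340.5
234 326 355 340.5
237 330 350 340.0
[597.05560551  23.43434519 222.48827089] (np.float64(340.96154312733495), np.float64(175.46461391825716)) (np.float64(340.6933124888138), np.float64(208.71681015213673))
```

```bash
python3 -m jog '[[0,0,0,2.8,0.8,0,1],[0,0,0,0,0,10,1],[0,0,0,0,0,10,1],[0,0,0,0,0,10,1],[0,0,0,0,0,0,1]]'
python3 -m jog '[[0,0,0,0,0,8,1],[0,0,0,0,0,8,1],[0,0,0,0,0,8,1],[0,0,0,0,0,6,1],[0,0,0,0,0,0,1]]'
python3 -m jog '[[0,0,0,0,0,3,1],[0,0,0,0,0,1,1],[0,0,0,0,0,0,1],[0,0,0,0,0,0,1]]'; python3 m.py
```

```text
time: 12.85
tool_pos: [598.8, 21.8, 189.8]
tcp_rot: [-180.0, 0.2, -0.1]
ft_force: [-0.5, 0.1, -0.6]
finger_gap: 34.7
grip_force: 30.3
time: 13.35
tool_pos: [599.6, 21.5, 161.3]
tcp_rot: [-180.0, 0.1, -0.1]
ft_force: [-0.4, 0.3, -1.4]
finger_gap: 34.7
grip_force: 30.3
time: 13.75
tool_pos: [600.6, 21.5, 159.1]
tcp_rot: [180.0, -0.0, -0.1]
ft_force: [-0.4, 0.4, 0.1]
finger_gap: 34.6
grip_force: 30.3
174 334 340 337.0
177 332 340 336.0
180 333 340 336.5
183 333 340 336.5
186 331 340 335.5
189 330 354 342.0
192 329 354 341.5
195 328 355 341.5
198 327 356 341.5
201 326 356 341.0
204 326 357 341.5
207 325 357 341.0
210 327 356 341.5
213 326 355 340.5
216 326 356 341.0
219 325 357 341.0
222 326 356 341.0
225 326 355 340.5
228 325 355 340.0
231 325 356 340.5
234 326 355 340.5
237 330 350 340.0
[600.58279359  21.53663462 159.08858098] (np.float64(340.7089059973963), np.float64(206.78370359048955)) (np.float64(340.6933124888138), np.float64(208.71681015213673))
```

```bash
python3 -m jog '[[0,0,0,-0.5,0,2,1],[0,0,0,0,0,1,1],[0,0,0,0,0,0,1],[0,0,0,0,0,0,1]]'
python3 -m jog '[[0,0,0,0,0,1,1],[0,0,0,0,0,0,1],[0,0,0,0,0,0,1]]'
```

```text
time: 14.2
tool_pos: [599.9, 21.6, 155.7]
tcp_rot: [-180.0, 0.0, -0.1]
ft_force: [-1.7, -1.3, -0.7]
finger_gap: 34.6
grip_force: 30.3
time: 14.5
tool_pos: [600.1, 21.5, 155.0]
tcp_rot: [180.0, -0.0, -0.1]
ft_force: [0.4, -0.4, 0.8]
finger_gap: 35.0
grip_force: 30.4
```

Release and retreat, then check.

```bash
python3 -m jog '[[0,0,0,0,0,0,0.2],[0,0,0,0,0,0,-0.2],[0,0,0,0,0,0,-0.6],[0,0,0,0,0,0,-1],[0,0,0,0,0,0,-1]]'
python3 -m jog '[[0,0,0,0,0,-20,-1],[0,0,0,0,0,-30,-1],[0,0,0,0,0,-30,-1],[0,0,0,0,0,0,-1],[0,0,0,0,0,0,-1]]'
python3 m.py | sed -n '1,12p;$p'
```

```text
time: 15.0
tool_pos: [599.8, 21.5, 154.7]
tcp_rot: [-180.0, 0.0, -0.1]
ft_force: [-1.0, -0.7, 0.2]
finger_gap: 85.0
grip_force: 0.0
time: 15.5
tool_pos: [600.5, 21.5, 235.8]
tcp_rot: [180.0, -0.1, -0.1]
ft_force: [0.3, -0.5, 0.1]
finger_gap: 85.7
grip_force: 0.0
177 333 350 341.5
180 332 350 341.0
183 332 350 341.0
186 332 350 341.0
189 330 353 341.5
192 329 353 341.0
195 328 354 341.0
198 327 355 341.0
201 327 356 341.5
204 326 356 341.0
207 325 357 341.0
210 325 357 341.0
[599.74013893  21.56809217 234.30746568] (np.float64(341.01101161644954), np.float64(169.33207098245566)) (np.float64(340.6933124888138), np.float64(208.71681015213673))
```

```bash
ls pics
```

```text
a_hov159.png
a_hov222.png
a_hov234.png
b_hov.png
b_pre.png
c1.png
dial.png
side0.png
top0.png
```

View pics/a_hov234.png

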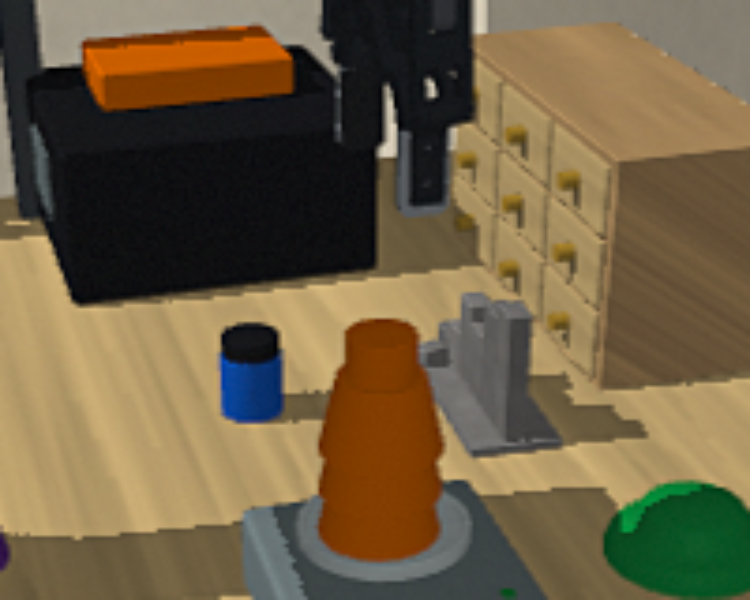

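The stack stands straight and fully nested: top at crop (381,325), base on the plate at (380,540), bystanders untouched. Moving to the dial and turning the tool to yaw 180.

```bash
python3 -m jog '[[0,0,0,-1,37,0,-1],[0,0,0,-1,37,0,-1],[0,0,0,-1,37,0,-1],[0,0,0,-1,38,0,-1],[0,0,-8.5,0,0,0,-1]]'
python3 -m jog '[[0,0,-8.5,0,0,0,-1],[0,0,-8.5,0,0,0,-1],[0,0,-8.5,0,0,0,-1],[0,0,-8.5,0,0,0,-1],[0,0,-8.5,0,0,0,-1]]'
python3 -m jog '[[0,0,-8.5,0,0,0,-1],[0,0,-8.5,0,0,0,-1],[0,0,-8.5,0,0,0,-1],[0,0,-8.5,0,0,0,-1],[0,0,-8.5,0,0,0,-1]]'
python3 -m jog '[[0,0,-8.5,0,0,0,-1],[0,0,-8.5,0,0,0,-1],[0,0,-8.5,0,0,0,-1],[0,0,-8.5,0,0,0,-1],[0,0,-8.5,0,0,0,-1]]'
python3 -m jog '[[0,0,-8.5,0,0,0,-1],[0,0,-8.5,0,0,0,-1],[0,0,-8.5,0,0,0,-1],[0,0,-8.5,0,0,0,-1],[0,0,-8.5,0,0,0,-1]]'
python3 -m jog '[[0,0,-1.4,0,0,40,-1],[0,0,0,0,0,40,-1],[0,0,0,0,0,0,-1],[0,0,0,0,0,0,-1]]'
```

```text
time: 16.05
tool_pos: [594.2, -131.8, 232.5]
tcp_rot: [180.0, 0.2, 8.2]
ft_force: [-0.5, 0.5, -0.1]
finger_gap: 85.2
grip_force: 0.0
time: 16.55
tool_pos: [594.8, -127.2, 232.5]
tcp_rot: [-179.8, 0.1, 51.3]
ft_force: [0.3, 0.4, 0.0]
finger_gap: 84.9
grip_force: 0.0
time: 17.05
tool_pos: [594.7, -127.2, 232.5]
tcp_rot: [-179.8, -0.1, 93.8]
ft_force: [-0.4, 0.4, -0.6]
finger_gap: 85.1
grip_force: 0.0
time: 17.55
tool_pos: [594.7, -127.1, 232.5]
tcp_rot: [-179.9, -0.2, 136.3]
ft_force: [-0.7, 0.1, 0.4]
finger_gap: 85.4
grip_force: 0.0
time: 18.05
tool_pos: [594.8, -127.2, 232.6]
tcp_rot: [179.9, -0.2, 178.8]
ft_force: [0.1, 0.3, 0.9]
finger_gap: 85.7
grip_force: 0.0
time: 18.45
tool_pos: [594.3, -127.0, 153.2]
tcp_rot: [179.9, -0.2, 179.8]
ft_force: [0.4, 0.4, 1.3]
finger_gap: 85.3
grip_force: 0.0
```

```bash
python3 -m jog '[[0,0,0,-1.5,-0.9,30,-1],[0,0,0,0,0,30,-0.3],[0,0,0,0,0,19,-0.3],[0,0,0,0,0,0,-0.3],[0,0,0,0,0,0,-0.3]]'
python3 -m jog '[[0,0,0,0,0,0,1],[0,0,0,0,0,0,1],[0,0,0,0,0,0,1],[0,0,0,0,0,0,1],[0,0,0,0,0,0,1]]' 40
```

```text
time: 18.95
tool_pos: [598.5, -128.7, 78.1]
tcp_rot: [-180.0, 0.1, 179.8]
ft_force: [0.1, 0.1, 0.2]
finger_gap: 55.5
grip_force: 0.0
time: 19.45
tool_pos: [598.4, -126.9, 77.8]
tcp_rot: [179.9, 0.1, 179.8]
ft_force: [-1.6, 8.4, 7.9]
finger_gap: 11.9
grip_force: 42.3
```

```bash
python3 -m jog '[[0,0,0,1,0.7,0,1],[0,0,0,1,0.7,0,1],[0,0,0,0,0,0,1]]'
python3 -m jog '[[0,0,5,0,0,0,1],[0,0,5,0,0,0,1],[0,0,5,0,0,0,1],[0,0,5,0,0,0,1],[0,0,0,0,0,0,1]]'; python3 -c "from bench import r;print(r.sense()['wrist_torque'])"
```

```text
time: 19.75
tool_pos: [598.2, -126.7, 77.9]
tcp_rot: [-180.0, 0.4, 179.8]
ft_force: [9.4, 2.6, -0.2]
finger_gap: 12.0
grip_force: 41.2
time: 20.25
tool_pos: [598.1, -127.1, 77.9]
tcp_rot: [179.9, 0.4, 159.7]
ft_force: [8.3, 1.0, -1.0]
finger_gap: 11.8
grip_force: 41.0
[ 0.01058698 -1.32572799 -0.04158633]
```

```bash
python3 -m jog '[[0,0,5,0,0,0,1],[0,0,5,0,0,0,1],[0,0,5,0,0,0,1],[0,0,5,0,0,0,1],[0,0,0,0,0,0,1]]'
python3 -m jog '[[0,0,5,0,0,0,1],[0,0,5,0,0,0,1],[0,0,5,0,0,0,1],[0,0,5,0,0,0,1],[0,0,0,0,0,0,1]]'
python3 -m jog '[[0,0,4,0,0,0,1],[0,0,4,0,0,0,1],[0,0,4,0,0,0,1],[0,0,0,0,0,0,1],[0,0,0,0,0,0,1]]'
python3 - <<'E'
from h import *
print(r.sense()['wrist_torque'],r.sense()['joint_pos'].round(1))
s=snap('side');cv2.imwrite('pics/end.png',cv2.resize(s['pixels'][170:330,270:470],(750,600))[:,:,::-1])
E
```

```text
time: 20.75
tool_pos: [597.8, -127.4, 77.9]
tcp_rot: [179.8, 0.3, 139.7]
ft_force: [7.0, -1.0, 0.3]
finger_gap: 11.7
grip_force: 41.1
time: 21.25
tool_pos: [597.5, -127.6, 77.9]
tcp_rot: [179.8, 0.2, 119.7]
ft_force: [5.3, -1.0, 1.7]
finger_gap: 12.1
grip_force: 41.2
time: 21.75
tool_pos: [597.3, -127.7, 77.9]
tcp_rot: [179.8, 0.2, 108.0]
ft_force: [5.4, -1.8, 3.7]
finger_gap: 12.4
grip_force: 41.6
[-0.38384574 -0.67834478  0.08213311] [-16.9  15.7  92.4  -0.   71.6 -34.8]
```

View pics/end.png

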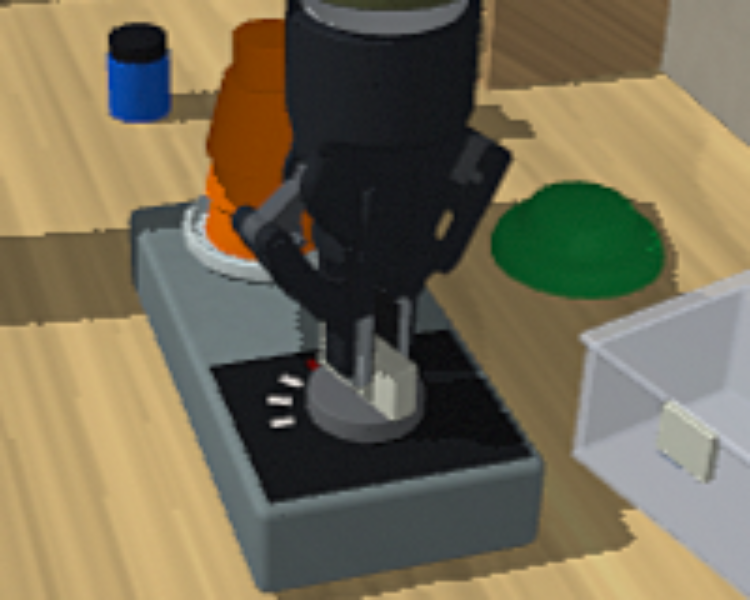

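The bar now points at the red mark (crop 313,365) and the stack stands clear of the gripper. I hold it for over a second, check the stack, and hand in.

```bash
for i in 1 2 3; do python3 -m jog '[[0,0,0,0,0,0,1],[0,0,0,0,0,0,1],[0,0,0,0,0,0,1],[0,0,0,0,0,0,1],[0,0,0,0,0,0,1]]' | grep -E 'time|rot|grip'; done
python3 m.py | sed -n '6,14p'
```

```text
time: 22.3
tcp_rot: [179.8, 0.2, 108.0]
grip_force: 41.6
time: 22.8
tcp_rot: [179.8, 0.2, 108.0]
grip_force: 41.6
time: 23.3
tcp_rot: [179.8, 0.2, 108.0]
grip_force: 41.6
192 329 345 337.0
195 328 345 336.5
198 327 345 336.0
201 327 346 336.5
204 326 347 336.5
207 325 347 336.0
210 325 346 335.5
213 326 345 335.5
216 326 344 335.0
```

The stack's left edges have not moved since release; the right side is hidden behind the gripper. Handing in.

```bash
python3 -c "from bench import r;print(r.hand_in())"
```

```text
the job is handed in; nothing more can be done
None
```

Both loose cups are nested over the base cup and the dial is held at its third position; I handed the job in at about 23 s of the 69 s allowed, and no verdict came back.

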